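# Find the heavy tub of craft blanks and present it over the kit tray

## Robot

A 6-joint arm with a two-finger parallel gripper is mounted at the origin on the work surface. World frame = base frame: x ahead of the robot, y to its left, z up, the work surface at z = 0. Lengths are in m, angles in rad, forces in N, time in s.
With the tool pointing down it reaches from about 0.3 to 0.75 m from the base axis. Payload 8.5 kg.
Tool frame: the origin (TCP) lies midway between the tips of the shut fingers; the grasp point (between the pads) lies bot.pinch_z behind it (bot.pinch_z is the distance from the TCP to the grasp point, in m); z points along the fingers, y is the direction in which the jaws open and shut (so a half turn about z gives the same grasp; the last joint's range is limited). The gripper opens to 85 mm and grips with 20 to 120 N. Pads are 22 mm wide; open, the fingers measure 114 mm over their backs; the gripper's body (76 mm by 85 mm) begins 54 mm behind the grasp point. The pads swing forward as they close: fully open they stand 13 mm farther back than shut.
Start: joints at [1.013, 0.381, 1.297, -0, 1.464, -0.215], TCP at [0.185, 0.518, 0.231] pointing down, gripper open.
Joint ranges: [-3.11, 3.11], [-0.89, 2.33], [0.22, 2.48], [-1.42, 4.56], [0.17, 2.85], [-2.88, 2.88]. Speed limits (rad/s): [2.39, 2.39, 3.14, 3.14, 3.14, 3.14].

## Interface

Orientations are given as [roll, pitch, yaw] about the fixed x, y, z axes, in that order (R = Rz(yaw) Ry(pitch) Rx(roll)).
In Python, from cell import bot, viewer gives the robot as it stands. The module is installed in compiled form; this text tells all that it offers.
- The arm moves only by the tool step_arm, never from a script. Its argument "steps" is text: rows parted by semicolons, each of 5 numbers parted by spaces: the shift along the world's x, y, z in cm, then the turn about the world's z in degrees, then the finger opening in cm, from 0 to 8.54. A call has exactly 8 rows; each row is the pose to reach, as a shift and turn from the pose commanded when the call began; what a row does not reach only later rows make up. A row lasts 1/10 s, in which the tool goes at most 50 mm and 8.59 degrees, less where a joint would pass 70% of its speed; a pose out of reach is approached as far as the arm can. A call with a gripper value outside its range is refused whole. The fingers move at their own pace and stop on an object; "squeeze" is the grip in N (left out, the last holds). Time passes only in rows, so rows that repeat a pose let the fingers close, or fill a call up. It gives the time, the measured TCP pose, the force and the opening at its end, in the units of the state.
- bot.sense(): the state, without advancing time (a new reading comes with each control period).
- viewer.read_camera(name): name is "scene" or "side" or "wrist"; returns (picture, depth): 384x512x3 uint8, red, green, blue; 384x512 float32, m along the optical axis (not along the pixel's ray), 0 where there is no reading.
- viewer.camera_info(name): a dict with "K" (3x3 intrinsics, pixels), "k1" (the pictures are not rectified: a ray, as slopes to the right and down, at radius r is drawn at 1 + k1 r^2 times it, then the intrinsics apply), "rvec" (rotation vector, rad) and "tvec" (3), from world to camera coordinates, as OpenCV has them. Camera axes: x right, y down, z forward; pixel columns grow to the right and rows downward; lengths in m; the calibration is good to about 2 mm. A picture is of the moment at which its call begins: read the wrist's pose just before it. camera_info takes no time and is no camera call; for the wrist camera it gives the pose at the moment of the call.
- bot.close_job(): hands the job in, once; it reports no verdict.
The state is a dict: "t": time; "joint_positions": joint angles; "joint_velocities": joint speeds; "effort": joint torques, N m; "eef_pos": TCP position; "eef_rot": TCP orientation; "contact_force": force on the tool from outside, world axes, zero at the start; "moment": the same for the moment, N m; "width": opening from 0.0 (shut) to 1.0 (fully open).
Only numpy, scipy, OpenCV 4.12 (cv2) and the standard library are available. Lean on these libraries where they do the work, as an engineer would, in place of code of your own. Each camera call takes 0.05 s, during which the arm holds its last target.

## Task

Two identical closed tubs stand on the craft table; one holds metal blanks and the other wooden ones, and only their weight tells them apart. Lift each in turn to feel its weight and stand it upright on the blue mat, letting go without dropping or tipping it, until both stand there; then take the heavier one from the mat and finish while holding it still and upright, over the middle of the green kit tray and about a hand's breadth above its rim. The lighter tub stays standing on the mat; leave everything else on the table where it is.

Things in the scene. Friction and masses are not known exactly. Their poses are not given: they have to be found in the camera images.
- tub_1_mid (a point): Centre, 30 mm above the underside, of one of two identical opaque white tubs with red lids: upright cylinder 58 mm across (60 at the lid), 62 mm tall; z points up. Starts standing on the table. Which tub is the heavy one changes each time: light 0.16-0.27 kg, heavy 0.42-0.60 kg. The contents have 2-3 mm of play. Rigid plastic; a 40 N grip holds it.
- tub_2_mid (a point): Centre, 30 mm above the underside, of one of two identical opaque white tubs with red lids: upright cylinder 58 mm across (60 at the lid), 62 mm tall; z points up. Starts standing on the table. Which tub is the heavy one changes each time: light 0.16-0.27 kg, heavy 0.42-0.60 kg. The contents have 2-3 mm of play. Rigid plastic; a 40 N grip holds it.
- mat_top (a point): Centre of the top face of the blue foam mat, 260 mm along its x, 140 mm along its y, 6 mm thick, fixed to the table; this point is 6 mm above the table. It has room for both tubs side by side along its x. Firm and flat. It lies on the left or the right.
- tray_mouth (a point): Centre of the mouth, at rim height, of the open green kit tray: 200 mm along its x, 140 mm along its y, 40 mm tall, walls 4 mm, fixed to the table on the side opposite to the mat. This point is 40 mm above the table.
- marker_cup: Bystander, to be left alone: orange round cup 72 mm across and 95 mm tall with markers standing in it up to 150 mm; loose; origin at the centre of its underside.
- glue_bottle: Bystander, to be left alone: white bottle 54 mm across, 140 mm tall, orange cap; loose; origin at the centre of its underside.
- paint_jar: Bystander, to be left alone: blue jar 60 mm across, 70 mm tall, white lid; loose; origin at the centre of its underside.
- tape_roll: Bystander, to be left alone: yellow ring 84 mm across, 24 mm tall, lying flat; loose; origin at the centre of its underside.
- stamp: Bystander, to be left alone: wooden stamp 70 x 45 mm with an upright knob, 51 mm tall in all; loose; origin at the centre of its underside.
- brush: Bystander, to be left alone: paint brush 180 mm long lying flat; loose; origin at the centre of its underside.
Mind the look-alikes: they are no part of the job. Leave any purple look-alike of the part that bears tub_2_mid alone.

How it is judged:
On the way, in this order (a step that is already met when the one before it is completed fails the run):
1. one tub is lifted in the gripper, its underside at least 20 mm above the table (((height (world z) of tub_1_mid above 0.05 m and contact force between tub_1 and the fingers above 1 N) or (height (world z) of tub_2_mid above 0.05 m and contact force between tub_2 and the fingers above 1 N))), for 0.1 s.
2. that or the other tub stands upright on the mat, let go (((x of tub_1_mid in the frame of mat_top between -0.112 and 0.112 m and y of tub_1_mid in the frame of mat_top between -0.052 and 0.052 m and z of tub_1_mid in the frame of mat_top between 0.024 and 0.036 m and angle between tub_1_mid's own z axis and vertical below 0.1 rad and contact force between tub_1 and the fingers below 0.1 N and contact force between tub_1 and mat above 0.8 N and linear speed of tub_1 below 0.03 m/s) or (x of tub_2_mid in the frame of mat_top between -0.112 and 0.112 m and y of tub_2_mid in the frame of mat_top between -0.052 and 0.052 m and z of tub_2_mid in the frame of mat_top between 0.024 and 0.036 m and angle between tub_2_mid's own z axis and vertical below 0.1 rad and contact force between tub_2 and the fingers below 0.1 N and contact force between tub_2 and mat above 0.8 N and linear speed of tub_2 below 0.03 m/s))), for 0.2 s.
3. with one tub standing on the mat, the other is lifted in the gripper, at least 20 mm above the table (((x of tub_1_mid in the frame of mat_top between -0.112 and 0.112 m and y of tub_1_mid in the frame of mat_top between -0.052 and 0.052 m and z of tub_1_mid in the frame of mat_top between 0.024 and 0.036 m and angle between tub_1_mid's own z axis and vertical below 0.1 rad and contact force between tub_1 and the fingers below 0.1 N and contact force between tub_1 and mat above 0.8 N and linear speed of tub_1 below 0.03 m/s and height (world z) of tub_2_mid above 0.05 m and contact force between tub_2 and the fingers above 1 N) or (x of tub_2_mid in the frame of mat_top between -0.112 and 0.112 m and y of tub_2_mid in the frame of mat_top between -0.052 and 0.052 m and z of tub_2_mid in the frame of mat_top between 0.024 and 0.036 m and angle between tub_2_mid's own z axis and vertical below 0.1 rad and contact force between tub_2 and the fingers below 0.1 N and contact force between tub_2 and mat above 0.8 N and linear speed of tub_2 below 0.03 m/s and height (world z) of tub_1_mid above 0.05 m and contact force between tub_1 and the fingers above 1 N))), for 0.1 s.
4. both tubs stand upright on the mat, let go (x of tub_1_mid in the frame of mat_top between -0.112 and 0.112 m and y of tub_1_mid in the frame of mat_top between -0.052 and 0.052 m and z of tub_1_mid in the frame of mat_top between 0.024 and 0.036 m and angle between each of tub_1_mid, tub_2_mid's own z axis and vertical below 0.1 rad and contact force between each of tub_1, tub_2 and the fingers below 0.1 N and contact force between each of tub_1, tub_2 and mat above 0.8 N and linear speed of each of tub_1, tub_2 below 0.03 m/s and x of tub_2_mid in the frame of mat_top between -0.112 and 0.112 m and y of tub_2_mid in the frame of mat_top between -0.052 and 0.052 m and z of tub_2_mid in the frame of mat_top between 0.024 and 0.036 m), for 0.2 s.
At the end, for the whole second after the job is handed in: Heavier tub held still in the gripper, tilt under 0.2 rad, within 50 mm of the tray's middle, underside 35 mm or more above its rim; lighter tub let go, at rest, upright within 0.1 rad on the mat (centre within 112 mm along, 52 mm across), pressing on it with under 3.3 N (((contact force between tub_1 and the fingers above 1 N and horizontal distance between tub_1_mid and tray_mouth below 0.05 m and z of tub_1_mid in the frame of tray_mouth above 0.065 m and angle between tub_1_mid's own z axis and vertical below 0.2 rad and linear speed of each of tub_1, tub_2 below 0.03 m/s and contact force between tub_1 and kit_tray below 0.1 N and x of tub_2_mid in the frame of mat_top between -0.112 and 0.112 m and y of tub_2_mid in the frame of mat_top between -0.052 and 0.052 m and z of tub_2_mid in the frame of mat_top between 0.024 and 0.036 m and angle between tub_2_mid's own z axis and vertical below 0.1 rad and contact force between tub_2 and the fingers below 0.1 N and contact force between tub_2 and mat between 0.8 and 3.3 N) or (contact force between tub_2 and the fingers above 1 N and horizontal distance between tub_2_mid and tray_mouth below 0.05 m and z of tub_2_mid in the frame of tray_mouth above 0.065 m and angle between tub_2_mid's own z axis and vertical below 0.2 rad and linear speed of each of tub_2, tub_1 below 0.03 m/s and contact force between tub_2 and kit_tray below 0.1 N and x of tub_1_mid in the frame of mat_top between -0.112 and 0.112 m and y of tub_1_mid in the frame of mat_top between -0.052 and 0.052 m and z of tub_1_mid in the frame of mat_top between 0.024 and 0.036 m and angle between tub_1_mid's own z axis and vertical below 0.1 rad and contact force between tub_1 and the fingers below 0.1 N and contact force between tub_1 and mat between 0.8 and 3.3 N))); the arm keeps its last pose, push and grip.
It fails at once if a tub is tipped by more than 0.5 rad (angle between any of tub_1_mid, tub_2_mid's own z axis and vertical above 0.5 rad).
It fails at once if a tub is dropped (falls faster than 0.5 m/s, out of the gripper) ((contact force between tub_1 and the fingers below 0.05 N and linear speed of tub_1 above 0.5 m/s) or (contact force between tub_2 and the fingers below 0.05 N and linear speed of tub_2 above 0.5 m/s)).
It fails at once if a bystander is shifted by more than 30 mm or knocked over (distance of any of marker_cup, glue_bottle, paint_jar, tape_roll, stamp, brush from where it was at the start of the episode above 0.03 m or angle between any of marker_cup, glue_bottle, paint_jar's own z axis and vertical above 0.5 rad).
It also fails if it takes over 61 s, if anything falls off the work surface, if the arm or the gripper's body presses on something with over 40 N, if the wrist force passes 120 N, or if a joint passes its speed limit or range.

## Working session

There is one attempt and no reset: what is moved stays moved. The work goes in short steps, Python scripts to look and compute and a tool call to move; the robot and the scene stay as the last step left them, time stands still between calls to the robot, and variables do not carry over. Pictures are saved under pics/ and viewed, and the job is handed in when it is done.

Besides the shell and the picture viewer there is one more tool, called after "Request:" as name(argument=value, ...) on one line, values as JSON. step_arm: Moves the arm, as the interface text tells. Its arguments: {"type":"object","properties":{"steps":{"type":"string"},"squeeze":{"type":"number"}},"required":["steps"]}

```bash
mkdir -p pics
python3 - <<'E'
from cell import bot, viewer
import cv2, numpy as np
print(bot.sense(), bot.pinch_z)
for n in ["scene","side"]:
    im,d=viewer.read_camera(n)
    np.savez(f"pics/{n}0.npz",im=im,d=d)
    cv2.imwrite(f"pics/{n}0.png",cv2.resize(im[:,:,::-1],(800,600),interpolation=cv2.INTER_CUBIC))
    print(n,viewer.camera_info(n))
E
```

```text
{'t': 0.0, 'joint_positions': array([ 1.01272464e+00,  3.81204652e-01,  1.29829104e+00, -1.58735415e-05,
        1.46357085e+00, -2.15296630e-01]), 'joint_velocities': array([ 5.30187079e-05,  9.50251450e-04,  1.72977200e-03, -4.86819832e-04,
        1.89068472e-03,  2.11627468e-05]), 'effort': array([ 6.05565492e-04, -4.48451936e+01, -2.31275922e+01, -1.54900436e-04,
        4.75440320e-03,  8.66323461e-06]), 'eef_pos': array([0.18469895, 0.51774378, 0.23069691]), 'eef_rot': array([-3.14014942e+00, -2.99462392e-04,  2.79881909e+00]), 'contact_force': array([-0.45148138, -0.67608727, -0.19401549]), 'moment': array([-0.02157211, -0.0371787 ,  0.0349947 ]), 'width': 1.0023914752980125} 0.0187
scene {'K': array([[352.99131296,   0.        , 253.455228  ],
       [  0.        , 352.99131296, 192.91189475],
       [  0.        ,   0.        ,   1.        ]]), 'k1': -0.07244548155555725, 'rvec': array([ 1.45013626,  1.96554004, -0.96990226]), 'tvec': array([ 0.16527197, -0.26507063,  1.56372722])}
side {'K': array([[492.07650084,   0.        , 255.7252144 ],
       [  0.        , 492.07650084, 193.18360759],
       [  0.        ,   0.        ,   1.        ]]), 'k1': -0.07239355368664006, 'rvec': array([ 2.12118096, -0.89180867,  0.39240858]), 'tvec': array([-0.38281334,  0.28345249,  1.06166088])}
```

View pics/scene0.png

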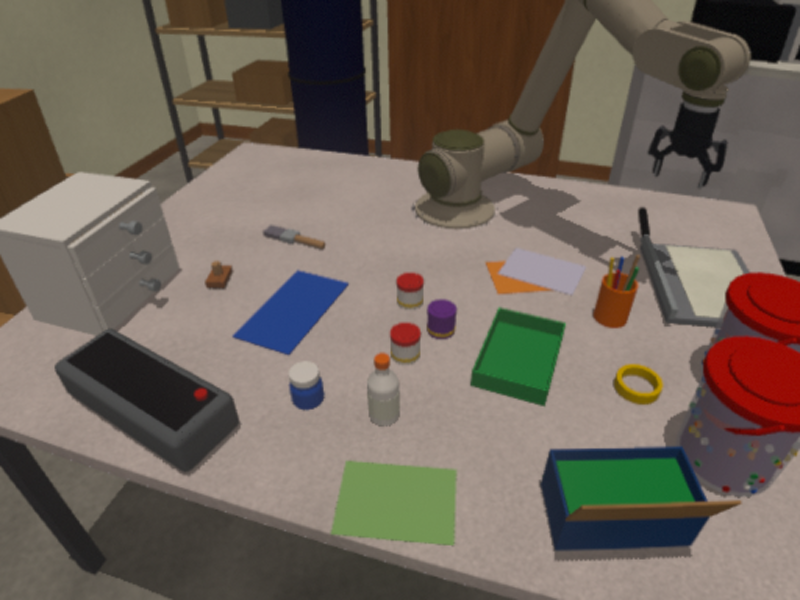

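View pics/side0.png

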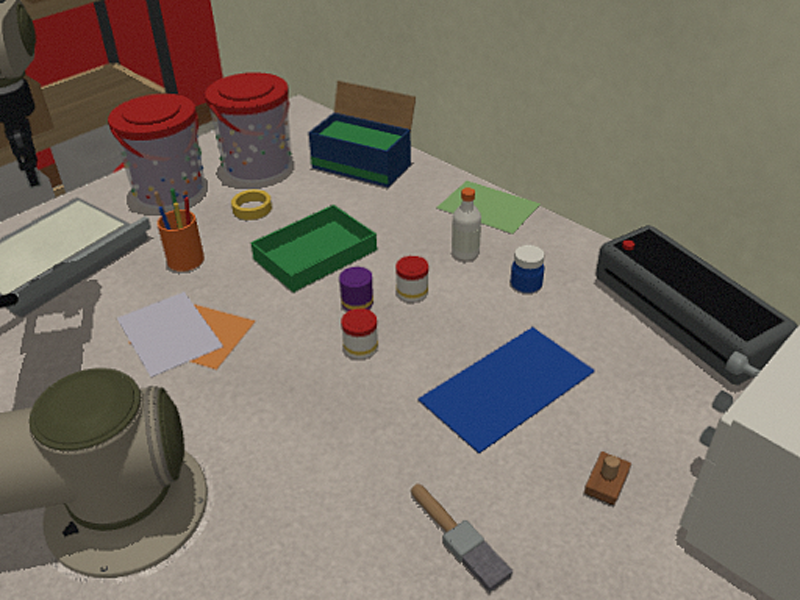

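The tubs are the two small white ones with red lids, at scene (410,290) and (405,342). Things they could be mistaken for are the purple look-alike (441,318), the white-lid paint jar (306,385), the glue bottle (383,392) and the big red-lid buckets (765,300) and (760,380). Mat is at (292,311) and tray at (520,355).

```bash
cat > h.py <<'E'
import numpy as np, cv2
from cell import bot, viewer
def cam(n): 
    i=viewer.camera_info(n); R,_=cv2.Rodrigues(np.array(i["rvec"])); return i["K"],i["k1"],R,np.array(i["tvec"])
def ray(n,uv,C=None):
    K,k1,R,t=C or cam(n); uv=np.asarray(uv,float).reshape(-1,1,2)
    p=cv2.undistortPoints(uv,K,np.array([k1,0,0,0.]))[:,0]
    d=np.c_[p,np.ones(len(p))]; return -R.T@t, d@R, d
def onplane(n,uv,z,C=None):
    o,w,_=ray(n,uv,C); s=(z-o[2])/w[:,2]; return o+w*s[:,None]
def cloud(n,d,C=None):
    v,u=np.nonzero(d>0); o,w,_=ray(n,np.c_[u,v],C); P=np.full(d.shape+(3,),np.nan); P[v,u]=o+w*d[v,u][:,None]; return P
E
cat > m.py <<'E'
from h import *
for n in ["scene","side"]:
    z=np.load(f"pics/{n}0.npz"); im,d=z["im"],z["d"]; P=cloud(n,d)
    hsv=cv2.cvtColor(im,cv2.COLOR_RGB2HSV); H,S,V=[hsv[...,i].astype(int) for i in range(3)]
    M={"red":((H<6)|(H>174))&(S>150)&(V>90),"purple":(H>128)&(H<155)&(S>90),"blue":(H>105)&(H<125)&(S>150),"green":(H>55)&(H<80)&(S>150),"orange":(H>6)&(H<16)&(S>170),"yellow":(H>22)&(H<30)&(S>180)}
    for k,m in M.items():
        nl,L,st,c=cv2.connectedComponentsWithStats(m.astype(np.uint8))
        for i in range(1,nl):
            if st[i,4]<60: continue
            p=P[L==i]; p=p[~np.isnan(p[:,0])]
            if len(p)<20: continue
            top=p[p[:,2]>np.percentile(p[:,2],95)-.006]
            print(n,k,c[i].round(0),st[i,4],"med",np.median(p,0).round(3),"ztop",np.percentile(p[:,2],95).round(3),"topmid",((top[:,:2].min(0)+top[:,:2].max(0))/2).round(3),"ext",np.ptp(top[:,:2],axis=0).round(3))
            if k in("blue","green"):
                q=p[np.abs(p[:,2]-np.median(p[:,2]))<.006] if k=="blue" else p[(p[:,2]>.035)]
                if len(q)>20: print("   rect",cv2.minAreaRect(q[:,:2].astype(np.float32)), )
E
python3 m.py
```

```text
scene red [262. 180.] 156 med [0.458 0.002 0.062] ztop 0.064 topmid [0.453 0.   ] ext [0.054 0.056]
scene red [488. 226.] 4366 med [0.674 0.619 0.192] ztop 0.199 topmid [0.602 0.637] ext [0.319 0.153]
scene red [259. 214.] 218 med [0.623 0.041 0.062] ztop 0.064 topmid [0.617 0.04 ] ext [0.055 0.055]
scene purple [282. 202.] 305 med [0.542 0.092 0.059] ztop 0.064 topmid [0.526 0.09 ] ext [0.057 0.055]
scene blue [210.  15.] 767 med [-0.719 -0.661  0.331] ztop 0.403 topmid [-0.728 -0.719] ext [0.093 0.222]
   rect ((-0.7440261244773865, -0.6674360632896423), (0.06839574873447418, 0.23984768986701965), 38.668975830078125)
scene blue [186. 199.] 1808 med [ 0.566 -0.234  0.007] ztop 0.009 topmid [ 0.552 -0.233] ext [0.264 0.155]
   rect ((0.5523591637611389, -0.23417051136493683), (0.1374342143535614, 0.25629961490631104), 84.65245819091797)
scene blue [195. 250.] 65 med [ 0.8   -0.086  0.043] ztop 0.046 topmid [ 0.792 -0.091] ext [0.029 0.042]
   rect ((0.7957603335380554, -0.08726613223552704), (0.016600199043750763, 0.04714790731668472), 26.867263793945312)
scene blue [424. 296.] 394 m
[... 2541 characters left out ...]
 -0.241  0.006] ztop 0.009 topmid [ 0.546 -0.238] ext [0.271 0.163]
   rect ((0.5468305945396423, -0.2388729602098465), (0.14187218248844147, 0.2629978358745575), 83.53575134277344)
side green [212. 106.] 85 med [0.792 0.46  0.022] ztop 0.031 topmid [0.792 0.462] ext [0.032 0.097]
side green [236. 112.] 72 med [0.819 0.368 0.022] ztop 0.031 topmid [0.818 0.367] ext [0.029 0.074]
side green [201. 158.] 1462 med [0.565 0.26  0.016] ztop 0.039 topmid [0.563 0.256] ext [0.209 0.159]
   rect ((0.5622553825378418, 0.25414884090423584), (0.14481736719608307, 0.20277468860149384), 86.04351043701172)
side orange [116. 155.] 740 med [0.367 0.401 0.06 ] ztop 0.094 topmid [0.375 0.425] ext [0.07  0.075]
```

Run:
```python
import numpy as np, cv2
a=np.load("pics/scene0.npz")["im"][150:290,180:370,::-1]; b=np.load("pics/side0.npz")["im"][120:300,190:390,::-1]
cv2.imwrite("pics/crop1.png",np.hstack([cv2.resize(a,(400,295),interpolation=cv2.INTER_CUBIC)]));cv2.imwrite("pics/crop1.png",cv2.resize(a,(760,560),interpolation=cv2.INTER_CUBIC))
cv2.imwrite("pics/crop2.png",cv2.resize(b,(660,594),interpolation=cv2.INTER_CUBIC))
```

```text
(no output)
```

View pics/crop1.png

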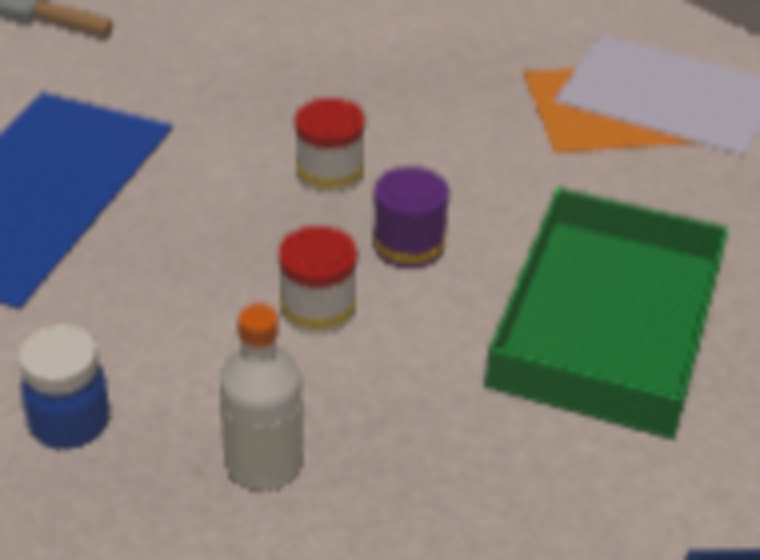

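The crop confirms the choice: tub A at crop (330,142), tub B at (318,277), with the purple one (411,215) left alone. Measured positions:

| Item | Position (m) | Check |
|---|---|---|
| Tub A | ≈ (0.450, 0.000) | lid z 0.062–0.064 |
| Tub B | ≈ (0.615, 0.040) | lid z 0.062–0.064 |
| Mat | ≈ (0.549, -0.236) | long axis at about -6° |
| Tray | ≈ (0.562, 0.256) | rim z ≈ 0.039 |

Going above tub A now, turning +14° so the jaws lie across the mat and away from the purple one.

Request:
step_arm(steps="2.2 -4.3 0 3 8.5; 4.4 -8.6 0 6 8.5; 6.6 -12.9 0 9 8.5; 8.8 -17.2 0 12 8.5; 11 -21.5 0 14 8.5; 13.2 -25.8 0 14 8.5; 15.4 -30.1 0 14 8.5; 17.6 -34.4 0 14 8.5", squeeze=45)

```text
t: 0.9
eef_pos: [0.3611, 0.1721, 0.2313]
eef_rot: [3.142, -0.0, 3.043]
contact_force: [1.3, 0.4, 0.3]
width: 0.99
```

Request:
step_arm(steps="2.2 -4.3 -1 0 8.5; 4.4 -8.6 -2 0 8.5; 6.6 -12.9 -4 0 8.5; 8.9 -17.4 -6 0 8.5; 8.9 -17.4 -7 0 8.5; 8.9 -17.4 -7 0 8.5; 8.9 -17.4 -7 0 8.5; 8.9 -17.4 -7 0 8.5")

```text
t: 1.7
eef_pos: [0.4497, 0.0008, 0.1621]
eef_rot: [-3.141, 0.001, 3.044]
contact_force: [-0.4, 0.0, 0.1]
width: 0.996
```

Run:
```python
from h import *
s=bot.sense(); print(s["t"],s["eef_pos"],s["eef_rot"],s["contact_force"])
C=cam("wrist"); im,d=viewer.read_camera("wrist")
cv2.imwrite("pics/w1.png",im[:,:,::-1]); P=cloud("wrist",d,C); print(-C[2].T@C[3], C[2][2])
hsv=cv2.cvtColor(im,cv2.COLOR_RGB2HSV); H,S,V=[hsv[...,i].astype(int) for i in range(3)]
m=((H<6)|(H>174))&(S>150)&(V>60)
nl,L,st,c=cv2.connectedComponentsWithStats(m.astype(np.uint8))
for i in range(1,nl):
    if st[i,4]<200: continue
    p=P[L==i]; p=p[~np.isnan(p[:,0])]
    if len(p): print(c[i].round(),st[i,:4],np.median(p,0).round(3), p.min(0).round(3),p.max(0).round(3))
```

```text
1.7 [0.44972126 0.00081415 0.16209723] [-3.14149422e+00  1.04154065e-03  3.04445497e+00] [-0.43378079  0.04541932  0.11499768]
[0.36838669 0.00894187 0.30480364] [ 0.31559359 -0.03124889 -0.94837977]
[257. 189.] [226 159  62  61] [0.446 0.    0.061] [ 0.419 -0.028  0.051] [0.477 0.028 0.064]
[306. 319.] [280 299  51  44] [0.604 0.041 0.061] [0.44  0.01  0.049] [0.64  0.067 0.239]
```

View pics/w1.png

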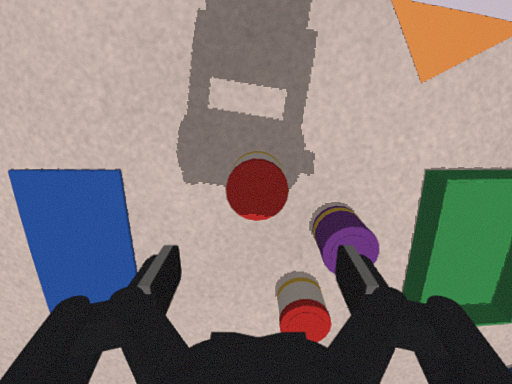

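The wrist view shows tub A's lid centred at (257,189), which measures (0.448, 0.000) and agrees with the scene cameras. Purple, at (350,240), is clear of the fingers. Descending.

Request:
step_arm(steps="-0.1 -0.1 -3 0 8.5; -0.1 -0.1 -6 0 8.5; -0.1 -0.1 -9 0 8.5; -0.1 -0.1 -12 0 8.5; -0.1 -0.1 -14 0 8.5; -0.1 -0.1 -15.2 0 8.5; -0.1 -0.1 -15.2 0 8.5; -0.1 -0.1 -15.2 0 8.5", squeeze=45)

```text
t: 2.55
eef_pos: [0.4492, -0.0006, 0.01]
eef_rot: [-3.141, 0.001, 3.044]
contact_force: [-0.8, -0.5, 0.0]
width: 0.993
```

Request:
step_arm(steps="0 0 0 0 6.5; 0 0 0 0 5; 0 0 0 0 5; 0 0 0 0 5; 0 0 0 0 5; 0 0 0 0 5; 0 0 0 0 5; 0 0 0 0 5")

```text
t: 3.35
eef_pos: [0.4493, -0.001, 0.0104]
eef_rot: [-3.141, 0.002, 3.043]
contact_force: [-1.1, 1.3, 8.2]
width: 0.659
```

Request:
step_arm(steps="0 0 0.5 0 4; 0 0 1.5 0 4; 0 0 3 0 4; 0 0 5 0 4; 0 0 7 0 4; 0 0 8 0 4; 0 0 8 0 4; 0 0 8 0 4")

```text
t: 4.15
eef_pos: [0.4485, -0.001, 0.089]
eef_rot: [3.142, -0.001, 3.043]
contact_force: [0.0, -0.3, -2.0]
width: 0.659
```

Request:
step_arm(steps="0 0 0 0 4; 0 0 0 0 4; 0 0 0 0 4; 0 0 0 0 4; 0 0 0 0 4; 0 0 0 0 4; 0 0 0 0 4; 0 0 0 0 4")

```text
t: 4.95
eef_pos: [0.4488, -0.001, 0.0893]
eef_rot: [-3.142, -0.0, 3.043]
contact_force: [-0.1, -0.5, -1.5]
width: 0.658
```

Run:
```python
from h import *
im,d=viewer.read_camera("side"); cv2.imwrite("pics/s2.png",cv2.resize(im[:,:,::-1],(800,600)))
s=bot.sense(); print(s["t"],s["eef_pos"],s["contact_force"],s["moment"],s["width"])
```

```text
5.0 [ 0.44886718 -0.00102006  0.08933545] [ 0.8811142  -0.58197941 -2.77325572] [-0.05955324  0.0319489  -0.05111596] 0.6585856304357587
```

View pics/s2.png

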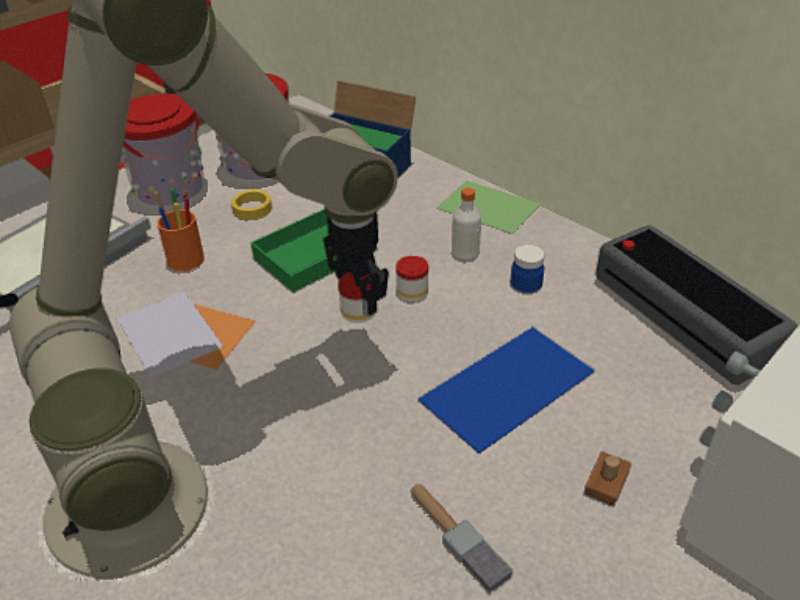

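The side view at (357,295) shows tub A held level in the gripper. The force is about -1.5 to -2.8 N, so it is probably the light one. Carrying it to the near end of the mat.

Request:
step_arm(steps="0.2 -1.5 0 0 4; 0.7 -4.5 0 0 4; 1.3 -8 0 0 4; 1.8 -11.5 0 0 4; 2.3 -15 0 0 4; 2.8 -18.5 0 0 4; 3.3 -21.5 0 0 4; 3.5 -22.8 0 0 4")

```text
t: 5.8
eef_pos: [0.4841, -0.2315, 0.0892]
eef_rot: [-3.141, 0.001, 3.041]
contact_force: [0.4, 0.3, -1.7]
width: 0.662
```

Request:
step_arm(steps="0 0 0 0 4; 0 0 0 0 4; 0 0 0 0 4; 0 0 0 0 4; 0 0 0 0 4; 0 0 0 0 4; 0 0 0 0 4; 0 0 0 0 4")

```text
t: 6.6
eef_pos: [0.4839, -0.229, 0.0893]
eef_rot: [-3.142, 0.0, 3.043]
contact_force: [0.4, -0.2, -1.5]
width: 0.659
```

Request:
step_arm(steps="0 0 -1 0 4; 0 0 -2.5 0 4; 0 0 -4 0 4; 0 0 -5.3 0 4; 0 0 -6.2 0 4; 0 0 -6.8 0 4; 0 0 -7.1 0 4; 0 0 -7.1 0 4")

```text
t: 7.4
eef_pos: [0.4839, -0.229, 0.0182]
eef_rot: [3.142, -0.0, 3.043]
contact_force: [0.2, 0.2, -2.9]
width: 0.653
```

Run:
```python
from h import *
im,d=viewer.read_camera("side"); cv2.imwrite("pics/s3.png",cv2.resize(im[150:330,220:420,::-1],(800,600)[:1]+(600,)))
s=bot.sense(); print(s["t"],s["eef_pos"],s["contact_force"],s["moment"],s["width"])
```

```text
7.45 [ 0.48397559 -0.22909228  0.01847672] [ 0.19418773  0.52188601 -2.71465637] [-0.00975635 -0.02011883  0.02027466] 0.6553750780504887
```

View pics/s3.png

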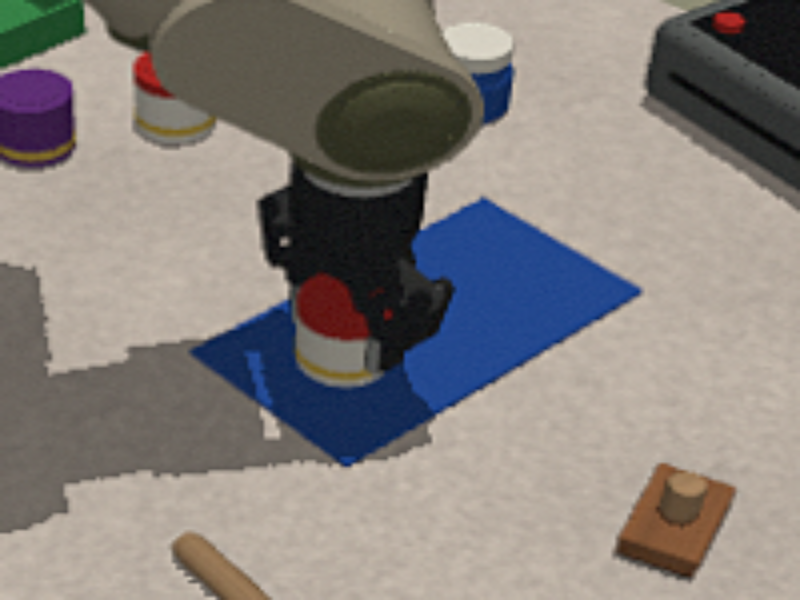

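Tub A is over the near half of the mat, at (345,335) in the crop, and the force still reads its full weight, so it's just above the surface. Easing down.

Request:
step_arm(steps="0 0 -0.05 0 4; 0 0 -0.1 0 4; 0 0 -0.15 0 4; 0 0 -0.2 0 4; 0 0 -0.2 0 4; 0 0 -0.2 0 4; 0 0 -0.2 0 4; 0 0 -0.2 0 4")

```text
t: 8.25
eef_pos: [0.4839, -0.229, 0.0164]
eef_rot: [-3.142, 0.0, 3.043]
contact_force: [-0.8, 0.6, 1.3]
width: 0.658
```

Request:
step_arm(steps="0 0 0 0 6; 0 0 0 0 6.3; 0 0 0 0 6.8; 0 0 0 0 7.4; 0 0 0 0 8; 0 0 0 0 8.5; 0 0 0 0 8.5; 0 0 0 0 8.5")

```text
t: 9.05
eef_pos: [0.4839, -0.229, 0.0163]
eef_rot: [-3.142, 0.0, 3.043]
contact_force: [0.6, -0.0, -0.2]
width: 0.992
```

Request:
step_arm(steps="0 0 1 0 8.5; 0 0 3 0 8.5; 0 0 6 0 8.5; 0 0 9 0 8.5; 0 0 12 0 8.5; 1 2 14.5 0 8.5; 4 6 14.5 0 8.5; 7 10 14.5 0 8.5")

```text
t: 9.85
eef_pos: [0.5546, -0.1283, 0.1633]
eef_rot: [-3.141, 0.003, 3.041]
contact_force: [0.4, -0.4, -0.8]
width: 0.997
```

Run:
```python
from h import *
im,d=viewer.read_camera("side"); cv2.imwrite("pics/s4.png",cv2.resize(im[:,:,::-1],(800,600)))
np.savez("pics/side4.npz",im=im,d=d)
s=bot.sense(); print(s["t"],s["eef_pos"],s["contact_force"],s["moment"],s["width"])
```

```text
9.9 [ 0.55771303 -0.12209952  0.1626973 ] [-1.15028952  5.599036   -2.19821127] [ 0.17204664  0.06363555 -0.01010491] 0.996715667087005
```

View pics/s4.png

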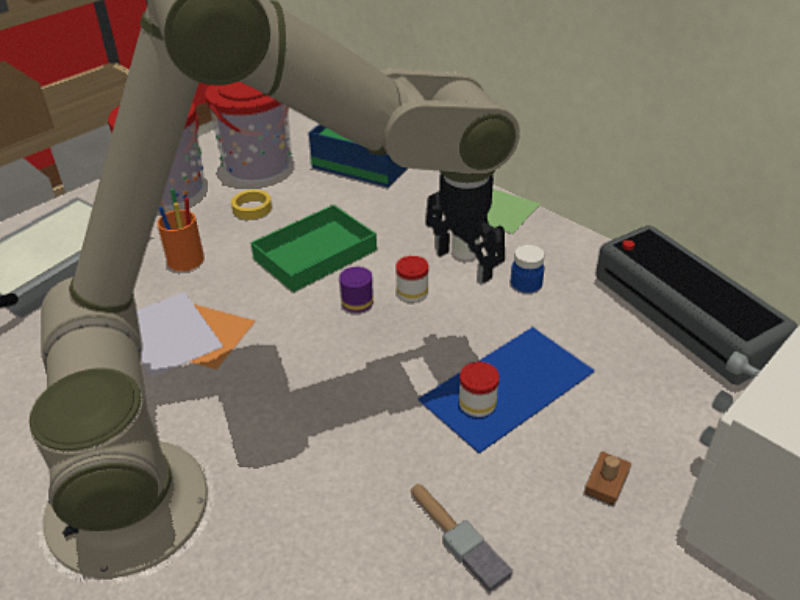

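Tub A stands upright on the mat, with its lid at (478,378). Going to tub B.

Request:
step_arm(steps="1 3 0 0 8.5; 2.5 7 0 0 8.5; 4 11 0 0 8.5; 5.2 14.5 0 0 8.5; 6 16.5 0 0 8.5; 6.1 16.9 0 0 8.5; 6.1 16.9 0 0 8.5; 6.1 16.9 0 0 8.5")

```text
t: 10.7
eef_pos: [0.6146, 0.039, 0.1616]
eef_rot: [-3.141, 0.0, 3.042]
contact_force: [-0.2, -0.6, 0.0]
width: 0.998
```

Run:
```python
from h import *
s=bot.sense(); print(s["t"],s["eef_pos"],s["eef_rot"],s["contact_force"])
C=cam("wrist"); im,d=viewer.read_camera("wrist")
cv2.imwrite("pics/w5.png",im[:,:,::-1]); P=cloud("wrist",d,C)
hsv=cv2.cvtColor(im,cv2.COLOR_RGB2HSV); H,S,V=[hsv[...,i].astype(int) for i in range(3)]
m=((H<6)|(H>174))&(S>150)&(V>60)
nl,L,st,c=cv2.connectedComponentsWithStats(m.astype(np.uint8))
for i in range(1,nl):
    if st[i,4]<200: continue
    p=P[L==i]; p=p[~np.isnan(p[:,0])]
    if len(p): print(c[i].round(),st[i,:4],np.median(p,0).round(3), p.min(0).round(3),p.max(0).round(3))
```

```text
10.7 [0.61458209 0.03898914 0.16159745] [-3.14129401e+00  2.60093578e-06  3.04230879e+00] [-0.20566462 -0.62345042  0.04450937]
[258. 191.] [228 160  62  62] [0.612 0.039 0.061] [0.585 0.011 0.051] [0.643 0.068 0.064]
```

View pics/w5.png

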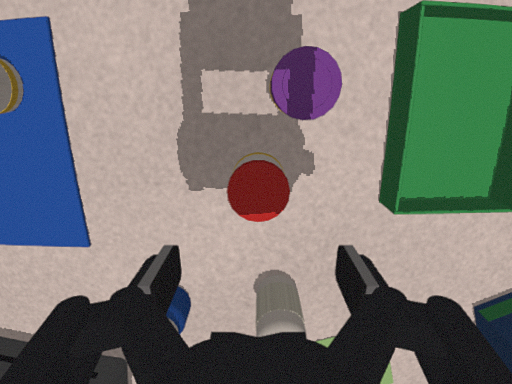

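Tub B's lid is centred at (258,191), which measures (0.614, 0.039), under the gripper. Purple, at (306,83), is well clear. Descending, gripping and lifting.

Request:
step_arm(steps="-0.1 0.1 -3 0 8.5; -0.1 0.1 -6 0 8.5; -0.1 0.1 -9 0 8.5; -0.1 0.1 -12 0 8.5; -0.1 0.1 -14 0 8.5; -0.1 0.1 -15.1 0 8.5; -0.1 0.1 -15.1 0 8.5; -0.1 0.1 -15.1 0 8.5", squeeze=45)

```text
t: 11.55
eef_pos: [0.6144, 0.0405, 0.0113]
eef_rot: [-3.142, 0.001, 3.043]
contact_force: [-0.1, 1.2, 0.1]
width: 0.996
```

Request:
step_arm(steps="0 0 0 0 6.5; 0 0 0 0 5; 0 0 0 0 5; 0 0 0 0 5; 0 0 0 0 5; 0 0 0 0 5; 0 0 0 0 5; 0 0 0 0 5")

```text
t: 12.35
eef_pos: [0.6145, 0.0405, 0.0118]
eef_rot: [-3.141, 0.002, 3.043]
contact_force: [-2.4, -2.3, 5.3]
width: 0.664
```

Request:
step_arm(steps="0 0 0.5 0 4; 0 0 1.5 0 4; 0 0 3 0 4; 0 0 5 0 4; 0 0 7 0 4; 0 0 8 0 4; 0 0 8 0 4; 0 0 8 0 4")

```text
t: 13.15
eef_pos: [0.6134, 0.0411, 0.0896]
eef_rot: [3.142, -0.001, 3.043]
contact_force: [-1.0, -0.3, -6.9]
width: 0.664
```

Request:
step_arm(steps="0 0 0 0 4; 0 0 0 0 4; 0 0 0 0 4; 0 0 0 0 4; 0 0 0 0 4; 0 0 0 0 4; 0 0 0 0 4; 0 0 0 0 4")

```text
t: 13.95
eef_pos: [0.6139, 0.041, 0.0903]
eef_rot: [3.142, 0.0, 3.043]
contact_force: [0.1, 0.7, -5.9]
width: 0.661
```

Tub B reads about -6 N against about -2 N for A, so B is the heavy one. Carrying it to the far half of the mat.

Request:
step_arm(steps="0 -1.5 0 0 4; 0 -4.5 0 0 4; 0 -8.5 0 0 4; 0 -13 0 0 4; 0 -17.5 0 0 4; 0 -22 0 0 4; 0 -26 0 0 4; 0 -28.2 0 0 4")

```text
t: 14.75
eef_pos: [0.6132, -0.2453, 0.0902]
eef_rot: [-3.141, 0.0, 3.04]
contact_force: [0.2, 0.3, -4.6]
width: 0.663
```

Request:
step_arm(steps="0 0 0 0 4; 0 0 0 0 4; 0 0 0 0 4; 0 0 0 0 4; 0 0 0 0 4; 0 0 0 0 4; 0 0 0 0 4; 0 0 0 0 4")

```text
t: 15.55
eef_pos: [0.6139, -0.2409, 0.0903]
eef_rot: [-3.142, 0.0, 3.043]
contact_force: [1.0, -0.3, -6.6]
width: 0.663
```

Request:
step_arm(steps="0 0 -1 0 4; 0 0 -2.5 0 4; 0 0 -4 0 4; 0 0 -5.3 0 4; 0 0 -6.2 0 4; 0 0 -6.8 0 4; 0 0 -7.1 0 4; 0 0 -7.1 0 4")

```text
t: 16.35
eef_pos: [0.6139, -0.2411, 0.0192]
eef_rot: [-3.142, -0.0, 3.043]
contact_force: [0.3, -0.0, -5.3]
width: 0.662
```

Run:
```python
from h import *
im,d=viewer.read_camera("side"); cv2.imwrite("pics/s6.png",cv2.resize(im[150:330,220:420,::-1],(800,600)[:1]+(600,)))
s=bot.sense(); print(s["t"],s["eef_pos"],s["contact_force"],s["moment"],s["width"])
```

```text
16.4 [ 0.61403995 -0.24113781  0.01964454] [ 0.37129567  0.10023584 -5.29782154] [-0.0274007   0.01780669 -0.00379998] 0.6658228043432431
```

View pics/s6.png

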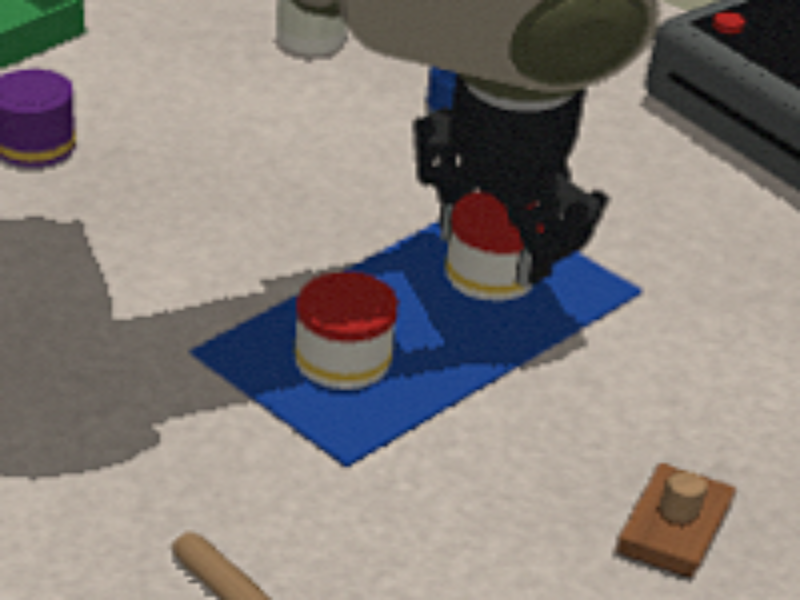

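Tub B, at (490,245) in the crop, hangs just over the far half of the mat, and tub A stands upright at (345,330). Easing down.

Request:
step_arm(steps="0 0 -0.05 0 4; 0 0 -0.1 0 4; 0 0 -0.15 0 4; 0 0 -0.2 0 4; 0 0 -0.2 0 4; 0 0 -0.2 0 4; 0 0 -0.2 0 4; 0 0 -0.2 0 4")

```text
t: 17.2
eef_pos: [0.6139, -0.2411, 0.0178]
eef_rot: [-3.141, 0.0, 3.043]
contact_force: [-3.1, 1.2, 3.1]
width: 0.664
```

In contact: the force went from -5.3 to +3.1 N. Releasing.

Request:
step_arm(steps="0 0 0 0 6; 0 0 0 0 6.3; 0 0 0 0 6.8; 0 0 0 0 7.4; 0 0 0 0 8; 0 0 0 0 8.5; 0 0 0 0 8.5; 0 0 0 0 8.5")

```text
t: 18.0
eef_pos: [0.6139, -0.241, 0.0173]
eef_rot: [-3.142, 0.0, 3.043]
contact_force: [-0.1, -1.4, 0.3]
width: 0.995
```

Request:
step_arm(steps="0 0 1 0 8.5; 0 0 3 0 8.5; 0 0 6 0 8.5; 0 0 9 0 8.5; 0 0 12 0 8.5; 0 0 14 0 8.5; 0 0 14 0 8.5; 0 0 14 0 8.5")

```text
t: 18.8
eef_pos: [0.6137, -0.2409, 0.1574]
eef_rot: [-3.142, 0.0, 3.043]
contact_force: [0.2, 0.1, 0.5]
width: 0.997
```

Run:
```python
from h import *
s=bot.sense(); print(s["t"],s["eef_pos"],s["contact_force"])
C=cam("wrist"); im,d=viewer.read_camera("wrist"); P=cloud("wrist",d,C)
im2,d2=viewer.read_camera("side"); P2=cloud("side",d2)
cv2.imwrite("pics/s7.png",np.hstack([im[:,:400,::-1],im2[:,112:,::-1]]))
for im,P in((im,P),(im2,P2)):
    hsv=cv2.cvtColor(im,cv2.COLOR_RGB2HSV); H,S,V=[hsv[...,i].astype(int) for i in range(3)]
    for nm,m in(("red",((H<6)|(H>174))&(S>150)&(V>60)),("blue",(H>105)&(H<125)&(S>150))):
        nl,L,st,c=cv2.connectedComponentsWithStats(m.astype(np.uint8))
        for i in range(1,nl):
            if st[i,4]<200: continue
            p=P[L==i]; p=p[~np.isnan(p[:,0])]
            if len(p)<20 or (p[:,1].mean()>-.1): continue
            if nm=="blue": print(nm,cv2.minAreaRect(p[np.abs(p[:,2]-.006)<.006][:,:2].astype(np.float32)))
            else: print(nm,c[i].round(),np.median(p,0).round(3), p.min(0).round(3),p.max(0).round(3))
```

```text
18.8 [ 0.61368876 -0.2408895   0.15739975] [0.20024914 0.09023954 0.48020944]
red [257.  36.] [ 0.484 -0.229  0.067] [ 0.451 -0.258  0.006] [ 0.513 -0.197  0.07 ]
red [258. 195.] [ 0.612 -0.241  0.067] [ 0.584 -0.27   0.056] [ 0.643 -0.212  0.07 ]
blue ((0.5570759177207947, -0.23869729042053223), (0.13809333741664886, 0.23741787672042847), 83.96890258789062)
red [344. 216.] [ 0.609 -0.244  0.066] [ 0.581 -0.272  0.055] [ 0.643 -0.213  0.071]
red [306. 242.] [ 0.478 -0.232  0.066] [ 0.452 -0.26   0.005] [ 0.562 -0.188  0.071]
blue ((0.7565125226974487, -0.11118637025356293), (0.022117365151643753, 0.05423343554139137), 35.00690460205078)
blue ((0.5463276505470276, -0.23844638466835022), (0.14260178804397583, 0.2622992992401123), 83.7964859008789)
```

View pics/s7.png

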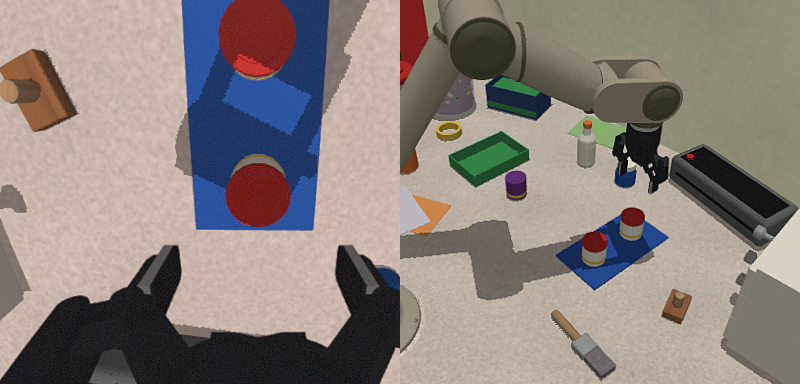

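Both tubs stand upright and released on the mat, with lids at wrist pixels (257,36) and (258,191), i.e. (0.484, -0.229) and (0.613, -0.241), lid z 0.067. Now regrasping B, the heavy one.

Request:
step_arm(steps="0 0 -3 0 8.5; 0 0 -6 0 8.5; 0 0 -9 0 8.5; 0 0 -11.5 0 8.5; 0 0 -13.3 0 8.5; 0 0 -14 0 8.5; 0 0 -14 0 8.5; 0 0 -14 0 8.5", squeeze=45)

```text
t: 19.7
eef_pos: [0.6142, -0.2412, 0.018]
eef_rot: [-3.141, 0.001, 3.043]
contact_force: [-0.1, 0.3, -0.2]
width: 0.998
```

Request:
step_arm(steps="0 0 0 0 6.5; 0 0 0 0 5; 0 0 0 0 5; 0 0 0 0 5; 0 0 0 0 5; 0 0 0 0 5; 0 0 0 0 5; 0 0 0 0 5")

```text
t: 20.5
eef_pos: [0.6143, -0.2411, 0.0185]
eef_rot: [-3.141, 0.002, 3.043]
contact_force: [-2.0, 1.1, 6.8]
width: 0.657
```

Request:
step_arm(steps="0 0 0.5 0 4; 0 0 1.5 0 4; 0 0 3.5 0 4; 0 0 6 0 4; 0 0 8.5 0 4; 0 0 10.5 0 4; 0 0 11.5 0 4; 0 0 11.5 0 4")

```text
t: 21.3
eef_pos: [0.6141, -0.2412, 0.1336]
eef_rot: [-3.141, 0.002, 3.043]
contact_force: [0.9, -0.2, -5.4]
width: 0.664
```

Request:
step_arm(steps="0 0 0 0 4; 0 0 0 0 4; 0 0 0 0 4; 0 0 0 0 4; 0 0 0 0 4; 0 0 0 0 4; 0 0 0 0 4; 0 0 0 0 4")

```text
t: 22.1
eef_pos: [0.6139, -0.241, 0.1323]
eef_rot: [-3.142, -0.0, 3.043]
contact_force: [-0.2, -0.1, -5.4]
width: 0.662
```

Request:
step_arm(steps="-0.1 1.5 0 0 4; -0.5 4.5 0 0 4; -0.9 8.5 0 0 4; -1.3 12.5 0 0 4; -1.7 16.5 0 0 4; -2.1 20.5 0 0 4; -2.5 24.5 0 0 4; -3 28.5 0 0 4")

```text
t: 22.9
eef_pos: [0.5832, 0.0463, 0.1326]
eef_rot: [3.141, 0.0, 3.043]
contact_force: [0.8, -0.4, -5.0]
width: 0.66
```

Request:
step_arm(steps="-0.4 4 0 0 4; -0.8 8 0 0 4; -1.2 12 0 0 4; -1.6 15.5 0 0 4; -1.9 18.5 0 0 4; -2.1 20.3 0 0 4; -2.2 21.2 0 0 4; -2.2 21.2 0 0 4")

```text
t: 23.7
eef_pos: [0.5613, 0.2571, 0.1324]
eef_rot: [3.141, 0.0, 3.045]
contact_force: [0.5, -0.4, -5.1]
width: 0.664
```

```bash
cat > v.py <<'E'
from h import *
import sys
s=bot.sense(); print(s["t"],s["eef_pos"],s["eef_rot"],s["contact_force"],s["joint_velocities"].round(3))
im,d=viewer.read_camera("scene"); im2,d2=viewer.read_camera("side")
tag=sys.argv[1]
cv2.imwrite(f"pics/{tag}.png",np.hstack([im[100:300,130:430,::-1].repeat(1,0),im2[60:260,112:412,::-1]]).repeat(1,0))
a=cv2.imread(f"pics/{tag}.png"); cv2.imwrite(f"pics/{tag}.png",np.vstack([cv2.resize(a[:,:300],(450,300)),cv2.resize(a[:,300:],(450,300))]))
for n,i,dd in(("scene",im,d),("side",im2,d2)):
    P=cloud(n,dd); hsv=cv2.cvtColor(i,cv2.COLOR_RGB2HSV); H,S,V=[hsv[...,k].astype(int) for k in range(3)]
    ok=~np.isnan(P[...,0]); X=P[...,0];Y=P[...,1];Z=P[...,2]
    r=ok&((H<6)|(H>174))&(S>150)
    for nm,c,z0 in(("held",(.562,.256),.15),("mat",(.484,-.229),.05)):
        p=P[r&(np.hypot(X-c[0],Y-c[1])<.09)&(Z>z0)]
        if len(p): print(n,nm,len(p),np.median(p,0).round(3),p.min(0).round(3),p.max(0).round(3))
    p=P[ok&(H>55)&(H<80)&(S>150)&(Z>-.01)&(Z<.05)&(np.hypot(X-.562,Y-.256)<.16)]
    print(n,"tray",cv2.minAreaRect(p[:,:2].astype(np.float32)))
E
python3 v.py f1
```

```text
23.7 [0.56127573 0.25705464 0.13235543] [3.14148968e+00 3.14873074e-05 3.04480816e+00] [ 0.54208314 -0.37287143 -5.07203867] [-0.04  -0.002  0.009 -0.014 -0.003 -0.017]
scene held 244 [0.573 0.256 0.181] [0.533 0.229 0.17 ] [0.592 0.283 0.202]
scene mat 139 [ 0.493 -0.224  0.068] [ 0.462 -0.254  0.057] [ 0.516 -0.199  0.073]
scene tray ((0.5665513277053833, 0.25708091259002686), (0.13459011912345886, 0.20400184392929077), 84.9417953491211)
side held 138 [0.544 0.249 0.181] [0.525 0.203 0.169] [0.586 0.287 0.322]
side mat 399 [ 0.478 -0.233  0.066] [ 0.452 -0.26   0.055] [ 0.513 -0.2    0.072]
side tray ((0.562371015548706, 0.2554017901420593), (0.14795419573783875, 0.20459526777267456), 84.76568603515625)
```

View pics/f1.png

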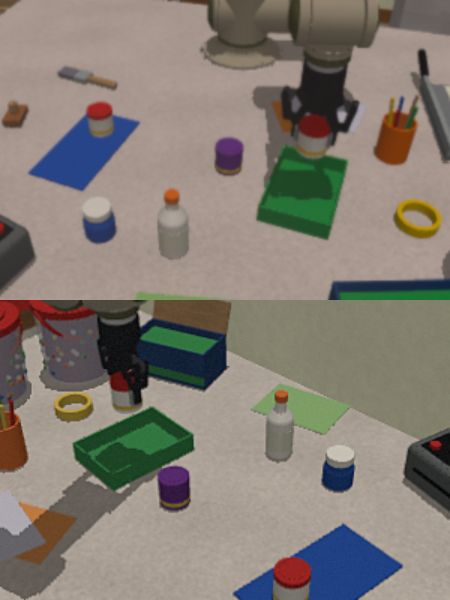

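Tub B hangs upright over the tray, at (315,135) in the upper picture and (125,390) in the lower one. Its lid is at z ≈ 0.181, so the underside is about 80 mm above the rim. Tub A stands on the mat. Letting the arm settle, then one last check.

Request:
step_arm(steps="0 0 0 0 4; 0 0 0 0 4; 0 0 0 0 4; 0 0 0 0 4; 0 0 0 0 4; 0 0 0 0 4; 0 0 0 0 4; 0 0 0 0 4")

```text
t: 24.6
eef_pos: [0.5618, 0.256, 0.1323]
eef_rot: [3.142, -0.0, 3.043]
contact_force: [-0.3, 0.0, -5.5]
width: 0.661
```

Run:
```python
from cell import bot
s=bot.sense(); print(s["t"],s["eef_pos"],s["contact_force"],s["joint_velocities"].round(3),s["width"])
if abs(s["joint_velocities"]).max()<.02 and s["contact_force"][2]<-3.5: print(bot.close_job())
```

```text
24.6 [0.56184532 0.25604279 0.13231436] [-3.23917495e-01  5.14893622e-03 -5.53125367e+00] [-0.    -0.     0.001  0.002  0.     0.   ] 0.6608175005406897
the job is handed in; nothing more can be done
None
```

I lifted each tub, stood both upright on the blue mat, and finished holding the heavier one over the green tray. The job was handed in at 24.6 s of the 61 s allowed; no verdict was reported.

- **Weights:** the tub that started nearer the robot read about 1.5–2.9 N, so it is the lighter one. The farther tub read about 4.6–6.9 N and is the heavier one.
- **Held tub:** the last check before handing in showed the arm still, 5.5 N of load, and the gripper at (0.562, 0.256). That is within about 5 mm of the tray centre as measured by both cameras. The tub's underside was about 80 mm above the rim.
- **Lighter tub:** it was standing upright on the mat, let go, in the last pictures.
- **Bystanders:** none looked moved in the last pictures, but I did not measure them at the end.
- **Disagreements:** the two cameras differed by a few millimetres (up to about 15 mm on partly hidden lids), well inside the 50 mm tolerance. Single force readings varied by about 1 N.

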